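Close the honey hood under the low tasting shelf

ROBOT

A 6-joint arm with a two-finger parallel gripper is mounted at the origin on the work surface. World frame = base frame: x ahead of the robot, y to its left, z up, the work surface at z = 0. Lengths are in m, angles in rad, forces in N, time in s.
With the tool pointing down it reaches from about 0.275 to 0.825 m from the base axis. Payload 5.2 kg.
Tool frame: the origin (TCP) lies between the finger pads; the fingertips stand 19 mm ahead of it and the grasp point (between the pads) is the TCP (bot.finger_overhang is the distance from the TCP to the fingertips, in m); z points along the fingers, y is the line along which they close (so a half turn about z gives the same grasp; the last joint's range is limited). The gripper opens to 93 mm and grips with 3 to 60 N. Pads are 15 mm wide; open, the fingers measure 128 mm over their backs; the gripper's body (75 mm by 188 mm) begins 65 mm behind the grasp point.
Start: joints at [-1.447, 0.259, 1.535, -0, 1.348, -0.203], TCP at [0.177, -0.521, 0.238] pointing down, gripper open.
Joint ranges: [-3.14, 3.14], [-0.91, 2.08], [0.19, 2.58], [-1.22, 4.36], [0.22, 2.71], [-3.12, 3.12]. Speed limits (rad/s): [2.57, 2.57, 3.14, 3.14, 3.14, 3.14].

INTERFACE

Orientations are given as a 3x3 rotation matrix whose columns are the frame's x, y, z axes.
In Python, from station import bot, imaging gives the robot as it stands. The module is installed in compiled form; this text tells all that it offers.
- The arm moves only by the tool servo_tool, never from a script. Its argument "rows" is a list that holds one entry, the list of rows, each a list of 7 numbers: the opening in per cent of the stroke, from 0 (shut) to 100 (fully open), then the shift along the tool's x, y, z in cm, then the turn, a rotation vector about the tool's x, y, z in rad. A call has 1 to 5 rows; each row shifts and turns the commanded pose from where the row before left it, along the tool's axes as they then stand; what a row does not reach is not made up. A row lasts 1/12 s, in which the tool goes at most 41.7 mm and 7.16 degrees, less where a joint would pass 70% of its speed; a pose out of reach is approached as far as the arm can. A call is refused whole if a number of a shift passes 4.17 or a number of a turn 0.125, either way. A call with a gripper value outside its range is refused whole. The fingers move at their own pace and stop on an object; "grip_force" is the grip in N (left out, the last holds). Time passes only in rows, so rows that do not move let the fingers close. It gives the time, the measured TCP pose, the force, the opening and the grip force at its end, in the units of the state.
- bot.get_state(): the state, without advancing time (a new reading comes with each control period).
- imaging.snapshot(name): name is "scene" or "top" or "wrist"; returns a dict with "img" (400x640x3 uint8, red, green, blue), "z_map" (400x640 float32, m along the optical axis (not along the pixel's ray), 0 where there is no reading), "intrinsics" (3x3 intrinsics, pixels), "R" (3x3) and "t" (3): a world point X has camera coordinates R X + t. Camera axes: x right, y down, z forward; pixel columns grow to the right and rows downward; lengths in m; the calibration is good to about 2 mm. A picture is of the moment at which its call begins.
- bot.job_done(): hands the job in; it is judged then, once.
Trained networks look in a picture, given as the dict that the camera call returned (one of the last four; its "shot" number tells which), for a name from the list of things; names that differ only in an ending like _2 or _b are one class to them, and where a whole thing is asked for, a point or a joint stands for the part that bears it (a point fixed in the world has none). Each returns a list of dicts, best first, with "confidence" (0 to 1); they miss things now and then, are a little off and sometimes report something else, mostly with a low value. They report only what shows in the picture. A call takes as long as a camera call.
- imaging.search_frame(name, picture): "rect" ([centre column, centre row, width, height] in pixels, round what is visible of it).
- imaging.regions_of(name, picture): "mask" (400x640 bool, what is visible of it) and "rect" ([centre column, centre row, width, height] in pixels, round what is visible of it).
- imaging.pinpoint(name, picture): "point" ([column, row] in pixels: a listed point, or the origin of a listed thing).
The state is a dict: "time": time; "q": joint angles; "dq": joint speeds; "effort": joint torques, N m; "position": TCP position; "tool_rot": TCP orientation; "wrist_force": force on the tool from outside, world axes, zero at the start; "wrist_torque": the same for the moment, N m; "grip_width": finger opening in m; "grasp_force": force on a finger pad.
Only numpy, scipy, OpenCV 4.12 (cv2) and the standard library are available. Lean on these libraries where they do the work, as an engineer would, in place of code of your own. Each camera call takes 0.05 s, during which the arm holds its last target. There are 200 camera calls.

TASK

At the tasting stall, take the amber hood's handle, which sticks out in front of its low shelf, and turn the hood over beneath the shelf, from the empty left half of its stand (as the robot sees it) onto the open honey pots on the right half, until it is fully closed over them. Then let go; leave the red hood as it is.

Things in the scene. Friction and masses are not known exactly. Their poses are not given: they have to be found in the camera images.
- amber_cover (a joint): Hinge angle (rad) of the amber-orange hood, a box 124 x 62 x 36 mm turning on a level axle along the middle of its wooden stand. 0: lies open side up on the stand's left (+y) half; 1.57: on edge beneath the shelf; 3.14 (stop): closed over three open pots on the right half. Starts at 0 to 0.5. Stiff: stays where it is left; 2 to 4 N at the handle move it.
- amber_handle (a point): Grip point on the centreline of the amber hood's handle, a round amber rod 12 mm thick, parallel to the axle, running out towards the robot. Bare rod from 75 mm behind this point (shelf's front edge) to 13 mm before it, then an 18 mm black ball. Only table below. It circles at 55 mm radius about amber_hinge: from the left (+y), over the top, to the right; turns with the hood.
- amber_hinge (a point): Centre of that circle, on the axle's line, 150 mm before the stand's middle, 30 mm above the table (empty air). Stand's axes: x along the axle to its back, y to its left, z up; at angle q the handle point is (0, 55 cos q, 55 sin q) mm. Stand 150 deep, 186 wide; clear wood-rimmed shelf 115 to 124 mm high; on it jars 75 mm tall, 60 mm behind its front edge. 14 mm to spare over the turning hood.
- red_handle (a point): The same point on the handle of the red hood, which stands on a second, like stand beside the first (on either side), also raised by 0 to 0.5 rad at the start. To be left as it is.

How it is judged:
At the end, for the whole second after the job is handed in: The amber hood is turned over and closed over its pots, within 0.19 rad (11 degrees) of its stop (joint above 2.95), at rest (value of joint amber_cover above 2.95 rad and velocity of joint amber_cover below 0.1 rad/s); the robot touches nothing.
It fails at once if the red hood is disturbed (its handle moved by more than 15 mm) (distance of red_handle from where it was at the start of the episode above 0.015 m).
It also fails if it takes over 40 s, if anything falls off the work surface, if the arm or the gripper's body presses on something with over 40 N, if the wrist force passes 120 N, or if a joint passes its speed limit or range.

## Working session

There is one attempt and no reset: what is moved stays moved. The work goes in short steps, Python scripts to look and compute and a tool call to move; the robot and the scene stay as the last step left them, time stands still between calls to the robot, and variables do not carry over. Pictures are saved under pics/ and viewed, at most 10 in all, crops included, and the job is handed in when it is done.

Besides the shell and the picture viewer there is one more tool, called after ">>>" by a JSON object that holds its "method" and its "body", one argument or row to a line. servo_tool: Moves the arm, as the interface text tells. Its arguments: {"type":"object","properties":{"rows":{"type":"array","items":{"type":"array","items":{"type":"array","items":{"type":"number"}}}},"grip_force":{"type":"number"}},"required":["rows"]}

```bash
mkdir -p pics; cat > h.py <<'E'
import numpy as np, cv2
from station import bot, imaging
def world(p,u,v,z):
    K=p["intrinsics"]; c=np.array([(u-K[0,2])/K[0,0]*z,(v-K[1,2])/K[1,1]*z,z]); return p["R"].T@(c-p["t"])
def proj(p,X):
    c=p["R"]@np.asarray(X)+p["t"]; c=p["intrinsics"]@c; return c[:2]/c[2]
def save(p,n): cv2.imwrite("pics/"+n,p["img"][:,:,::-1])
E
python3 - <<'E'
from h import *
ims=[]
for n in("scene","top"):
    p=imaging.snapshot(n); im=p["img"].copy()
    print(n,"cam",(-p["R"].T@p["t"]).round(3))
    for k in("amber_handle","amber_hinge","red_handle"):
        for r in imaging.pinpoint(k,p)[:3]:
            u,v=r["point"]; z=p["z_map"][int(v),int(u)]
            print(n,k,round(r["confidence"],2),np.round([u,v],1),z,world(p,u,v,z).round(4))
            cv2.circle(im,(int(u),int(v)),4,(0,255,0) if k[0]=='a' else (255,0,255),1)
    ims.append(im)
    cv2.imwrite(f"pics/{n}1.png",im[:,:,::-1])
E
```

```text
scene cam [ 1.33  -0.031  0.886]
scene amber_handle 0.9 [392.1 174.6] 0.99000406 [0.6287 0.1923 0.1979]
scene amber_hinge 0.9 [376.5 175.4] 1.0957046 [0.5522 0.1773 0.1236]
scene red_handle 0.83 [260.1 188.7] 1.2459013 [ 0.4468 -0.1247 -0.0022]
top cam [ 0.514 -0.006  1.261]
top amber_handle 0.48 [228.9 244. ] 1.2684369 [ 0.4484  0.2772 -0.0053]
top red_handle 0.6 [372.9 231.2] 1.2207987 [ 0.495  -0.1089  0.0344]
```

View pics/scene1.png

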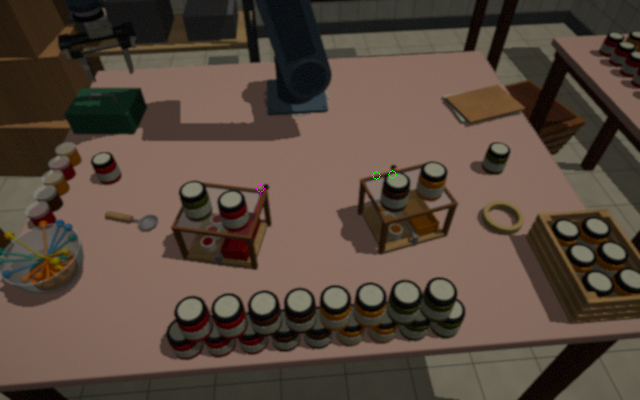

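View pics/top1.png

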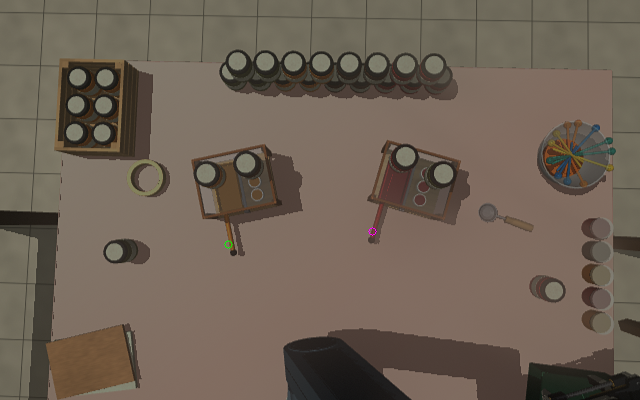

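The scene view shows the amber stand at about (408,205). In the top view it is at (235,183), and its rod runs down to the black ball at (234,252). The red stand is at about (415,180), on the robot's right. Next I'll fit the stand's pose from the shelf rim and the rod from depth.

```bash
cat > m.py <<'E'
from h import *
p=imaging.snapshot("top"); K=p["intrinsics"]; z=p["z_map"]
v,u=np.mgrid[0:400,0:640]
c=np.stack([(u-K[0,2])/K[0,0]*z,(v-K[1,2])/K[1,1]*z,z],-1)
W=(c-p["t"])@p["R"]
def cloud(u0,u1,v0,v1,lo,hi):
    w=W[v0:v1,u0:u1].reshape(-1,3); return w[(w[:,2]>lo)&(w[:,2]<hi)]
def stand(box):
    s=cloud(*box,.112,.13); r=cv2.minAreaRect(s[:,:2].astype(np.float32)); return s,r
for nm,b,hb in(("amber",(185,285,140,225),(215,250,219,262)),("red",(360,470,135,222),(360,392,208,246))):
    s,r=stand(b); print(nm,len(s),"rect",np.round(r[0],4),np.round(r[1],4),round(r[2],2), s[:,2].mean())
    h=cloud(*hb,.012,.11); m=h.mean(0); d=np.linalg.svd(h-m)[2][0]; d=d*np.sign(d[0])
    t=(h-m)@d
    print(len(h),"mean",m.round(4),"dir",d.round(3),"yaw",np.degrees(np.arctan2(d[1],d[0])).round(1),"ends",(m+t.min()*d).round(4),(m+t.max()*d).round(4))
cv2.imwrite("pics/crop1.png",cv2.resize(p["img"][135:265,170:300,::-1],(600,600),interpolation=cv2.INTER_CUBIC))
E
python3 m.py
```

```text
amber 3233 rect [0.6102 0.2439] [0.1507 0.1873] 13.66 0.12390397406399713
182 mean [0.468  0.2651 0.0373] dir [ 0.971  0.237 -0.015] yaw 13.7 ends [0.4222 0.2539 0.038 ] [0.517  0.277  0.0366]
red 3364 rect [ 0.6258 -0.2014] [0.1865 0.1505] 75.47 0.1235129990431648
179 mean [ 0.5096 -0.1136  0.0366] dir [ 0.966 -0.257 -0.011] yaw -14.9 ends [ 0.4659 -0.1019  0.0371] [ 0.5574 -0.1263  0.036 ]
```

View pics/crop1.png

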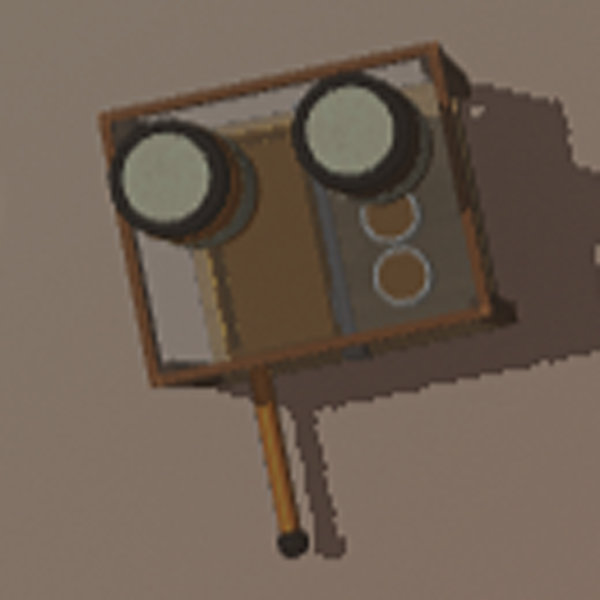

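The crop shows the stand clearly: rod root at (262,375), ball at (293,543), open pots at (402,275), and the hood lying on the left half. The fit agrees with this (yaw 13.7°, rim 151 x 187 mm). Next I'll work out the approach.

```bash
cat >> h.py <<'E'
from scipy.spatial.transform import Rotation as Ro
yaw=np.radians(13.7); c,s=np.cos(yaw),np.sin(yaw)
S=np.array([[c,-s,0],[s,c,0],[0,0,1]])
H=np.array([.6102-.15*c,.2439-.15*s,.030])
def hp(q,x=0,r=.055): return H+S@[x,r*np.cos(q),r*np.sin(q)]
def here():
    st=bot.get_state(); P=st["position"]; R=st["tool_rot"]; return st,np.array(P),np.array(R)
def rel(T,Rt):
    st,P,R=here(); print("t",st["time"],"P",P.round(4),"stand",(S.T@(P-H)).round(4),"shift cm",(R.T@(T-P)*100).round(2),"rotvec",Ro.from_matrix(R.T@Rt).as_rotvec().round(3))
RA=np.column_stack([S[:,0],-S[:,1],[0,0,-1.]])
RB=np.column_stack([-S[:,0],S[:,1],[0,0,-1.]])
E
python3 - <<'E'
from h import *
st,P,R=here(); print(R.round(3)); T=hp(.06); print(T)
T[2]=.238; rel(T,RA); rel(T,RB)
E
```

```text
[[ 0.947  0.321 -0.   ]
 [ 0.321 -0.947  0.   ]
 [ 0.    -0.    -1.   ]]
[0.45146497 0.26171333 0.03329802]
t 0.45 P [ 0.1766 -0.5208  0.2376] stand [-0.4524 -0.6403  0.2076] shift cm [ 5.116e+01 -6.529e+01 -3.000e-02] rotvec [-0.    -0.     0.088]
t 0.45 P [ 0.1766 -0.5208  0.2376] stand [-0.4524 -0.6403  0.2076] shift cm [ 5.116e+01 -6.529e+01 -3.000e-02] rotvec [ 0.    -0.    -3.054]
```

>>> {"method": "servo_tool", "body": {
  "rows": [
    [[100,2.4,-3.05,0,0,0,0],[100,2.4,-3.05,0,0,0,0],[100,2.4,-3.05,0,0,0,0],[100,2.4,-3.05,0,0,0,0],[100,2.4,-3.05,0,0,0,0]]
  ]
}}

```text
time: 0.87
position: [0.2414, -0.3363, 0.2376]
tool_rot: [[0.947, 0.32, 0.0], [0.32, -0.947, -0.0], [0.0, 0.0, -1.0]]
wrist_force: [0.4, -0.1, 0.3]
grip_width: 0.0932
grasp_force: 0.0
```

>>> {"method": "servo_tool", "body": {
  "rows": [
    [[100,2.4,-3.05,0,0,0,0],[100,2.4,-3.05,0,0,0,0],[100,2.4,-3.05,0,0,0,0],[100,2.4,-3.05,0,0,0,0],[100,2.4,-3.05,0,0,0,0]]
  ]
}}

```text
time: 1.28
position: [0.3061, -0.1533, 0.238]
tool_rot: [[0.947, 0.32, 0.001], [0.32, -0.947, -0.001], [0.001, 0.001, -1.0]]
wrist_force: [-0.1, 0.1, -0.2]
grip_width: 0.093
grasp_force: 0.0
```

>>> {"method": "servo_tool", "body": {
  "rows": [
    [[100,2.4,-3.05,0,0,0,0],[100,2.4,-3.05,0,0,0,0],[100,2.4,-3.05,0,0,0,0],[100,2.4,-3.05,0,0,0,0],[100,2.4,-3.05,0,0,0,0]]
  ]
}}

```text
time: 1.7
position: [0.3709, 0.03, 0.2381]
tool_rot: [[0.947, 0.321, 0.001], [0.321, -0.947, -0.0], [0.001, 0.001, -1.0]]
wrist_force: [0.4, 0.1, -0.6]
grip_width: 0.0929
grasp_force: 0.0
```

>>> {"method": "servo_tool", "body": {
  "rows": [
    [[100,2.4,-3.05,0,0,0,0],[100,2.4,-3.05,0,0,0,0],[100,2.4,-3.05,0,0,0,0],[60,2.4,-3.05,0,0,0,0],[60,2.4,-3.05,0,0,0,0]]
  ]
}}

```text
time: 2.12
position: [0.4355, 0.2132, 0.2379]
tool_rot: [[0.947, 0.322, 0.001], [0.322, -0.947, 0.0], [0.001, 0.0, -1.0]]
wrist_force: [0.2, -0.9, 0.7]
grip_width: 0.0838
grasp_force: 0.0
```

>>> {"method": "servo_tool", "body": {
  "rows": [
    [[60,2.4,-3.05,0,0,0,0],[60,0.8,-1.2,0,0,0,0.088],[60,0,0,0,0,0,0],[60,0,0,0,0,0,0]]
  ]
}}

```text
time: 2.45
position: [0.4517, 0.2619, 0.2372]
tool_rot: [[0.971, 0.24, -0.001], [0.24, -0.971, -0.001], [-0.001, 0.001, -1.0]]
wrist_force: [-0.4, -0.4, -0.1]
grip_width: 0.0583
grasp_force: 0.0
```

```bash
python3 - <<'E'
from h import *
p=imaging.snapshot("wrist"); im=p["img"].copy()
for r in imaging.pinpoint("amber_handle",p)[:2]:
    u,v=r["point"]; z=p["z_map"][int(v),int(u)]; w=world(p,u,v,z); print(r["confidence"],u,v,w.round(4),"stand",(S.T@(w-H)).round(4))
K=p["intrinsics"];z=p["z_map"]; vv,uu=np.mgrid[0:400,0:640]
W=(np.stack([(uu-K[0,2])/K[0,0]*z,(vv-K[1,2])/K[1,1]*z,z],-1)-p["t"])@p["R"]
L=(W-H)@S
m=(abs(L[...,0])<.05)&(abs(L[...,1]-.055)<.03)&(L[...,2]>-.015)&(L[...,2]<.06)&(z>0)
l=L[m]; print(m.sum())
for x in(-.02,0,.02,.04):
    k=l[abs(l[:,0]-x)<.004]
    if len(k): print(x,"y",k[:,1].mean().round(4),k[:,1].min().round(4),k[:,1].max().round(4),"ztop",np.percentile(k[:,2],95).round(4))
for q in(0,.06,.15,.3): 
    a=proj(p,hp(q)); cv2.circle(im,tuple(int(t) for t in a),3,(0,255,0),1)
cv2.imwrite("pics/w1.png",im[:,:,::-1])
E
```

```text
0.67 319.4 180.6 [0.4523 0.262  0.0386] stand [0.0009 0.0549 0.0086]
707
-0.02 y 0.055 0.0468 0.0638 ztop 0.0114
0 y 0.0548 0.0494 0.0602 ztop 0.0094
0.02 y 0.0549 0.0496 0.0602 ztop 0.0093
0.04 y 0.055 0.0497 0.0602 ztop 0.0095
```

View pics/w1.png

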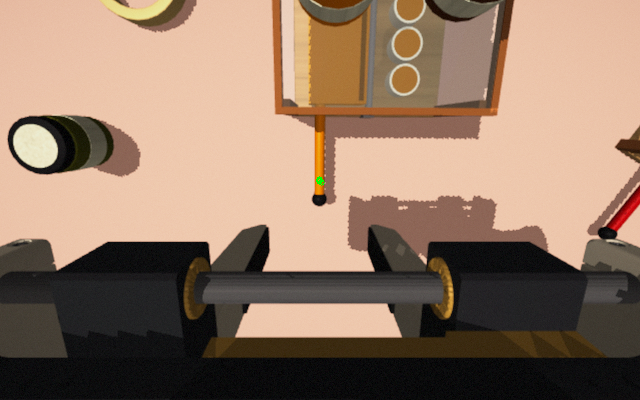

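The wrist view shows the rod from (320,115) to the ball at (319,199), and my predicted point at (319,181) lies on it, midway between the fingers. So q ≈ 0.06. Descending and gripping.

>>> {"method": "servo_tool", "body": {
  "rows": [
    [[60,0,0,4,0,0,0],[60,0,0,4,0,0,0],[60,0,0,4,0,0,0],[60,0,0,4,0,0,0],[60,0,0,2.4,0,0,0]]
  ]
}}

```text
time: 2.97
position: [0.4498, 0.2591, 0.0506]
tool_rot: [[0.972, 0.236, -0.004], [0.236, -0.972, -0.001], [-0.004, 0.001, -1.0]]
wrist_force: [0.4, 0.1, -0.2]
grip_width: 0.0557
grasp_force: 0.0
```

>>> {"method": "servo_tool", "body": {
  "rows": [
    [[60,0,0,2,0,0,0],[0,0,0,0,0,0,0],[0,0,0,0,0,0,0],[0,0,0,0,0,0,0],[0,0,0,0,0,0,0]]
  ],
  "grip_force": 20
}}

```text
time: 3.38
position: [0.4535, 0.2615, 0.0356]
tool_rot: [[0.972, 0.236, 0.003], [0.236, -0.972, 0.001], [0.004, -0.0, -1.0]]
wrist_force: [0.5, 0.0, -0.0]
grip_width: 0.034
grasp_force: 0.0
```

>>> {"method": "servo_tool", "body": {
  "rows": [
    [[0,0,0,0,0,0,0],[0,0,0,0,0,0,0],[0,0,0,0,0,0,0],[0,0,0,0,0,0,0]]
  ]
}}

```text
time: 3.72
position: [0.4526, 0.261, 0.0343]
tool_rot: [[0.971, 0.237, 0.002], [0.237, -0.971, -0.001], [0.001, 0.001, -1.0]]
wrist_force: [1.4, -3.7, 0.6]
grip_width: 0.0114
grasp_force: 20.0
```

```bash
python3 - <<'E'
from h import *
st,P,R=here(); print(st["time"],st["grip_width"],st["grasp_force"],(S.T@(P-H)).round(4))
q=.06+np.arange(0,22)*.15; y=-.055*np.cos(q); z=-.055*np.sin(q)
print(np.c_[q[1:],np.diff(y)*100,np.diff(z)*100].round(2))
E
```

```text
3.7167 0.011430806984651522 19.99491959810257 [0.001  0.0539 0.0043]
[[ 0.21  0.11 -0.82]
 [ 0.36  0.23 -0.79]
 [ 0.51  0.35 -0.75]
 [ 0.66  0.46 -0.69]
 [ 0.81  0.55 -0.61]
 [ 0.96  0.64 -0.52]
 [ 1.11  0.71 -0.42]
 [ 1.26  0.76 -0.31]
 [ 1.41  0.8  -0.19]
 [ 1.56  0.82 -0.07]
 [ 1.71  0.82  0.05]
 [ 1.86  0.81  0.18]
 [ 2.01  0.77  0.29]
 [ 2.16  0.72  0.41]
 [ 2.31  0.65  0.51]
 [ 2.46  0.57  0.6 ]
 [ 2.61  0.47  0.68]
 [ 2.76  0.36  0.74]
 [ 2.91  0.25  0.79]
 [ 3.06  0.13  0.81]
 [ 3.21  0.01  0.82]]
```

Gripped (opening 11.4 mm, 20 N). Starting along the arc.

>>> {"method": "servo_tool", "body": {
  "rows": [
    [[0,0,0.1,-0.82,0,0,0],[0,0,0.23,-0.79,0,0,0],[0,0,0.35,-0.75,0,0,0],[0,0,0.46,-0.69,0,0,0],[0,0,0,0,0,0,0]]
  ]
}}

```text
time: 4.13
position: [0.4547, 0.2517, 0.0664]
tool_rot: [[0.972, 0.236, 0.001], [0.236, -0.972, 0.003], [0.002, -0.003, -1.0]]
wrist_force: [-2.6, 7.5, 3.8]
grip_width: 0.0112
grasp_force: 20.0
```

```bash
cat > a.py <<'E'
from h import *
st,P,R=here(); l=S.T@(P-H); print(st["time"],"grip",round(st["grip_width"],4),st["grasp_force"],"F",np.round(st["wrist_force"],1),"stand",l.round(4),"r",np.hypot(l[1],l[2]).round(4),"q",np.arctan2(l[2],l[1]).round(3))
E
python3 a.py
```

```text
4.1333 grip 0.0112 20.002333223819733 F [-2.6  7.5  3.8] stand [0.0008 0.0444 0.0364] r 0.0574 q 0.687
```

```bash
python3 - <<'E'
from h import *
p=imaging.snapshot("wrist"); q=imaging.snapshot("scene")
A=p["img"][:,:,::-1]; 
u,v=proj(q,hp(.7)); u,v=int(u),int(v)
B=cv2.resize(q["img"][v-50:v+75,u-60:u+100,::-1],(640,500),interpolation=cv2.INTER_CUBIC)
B=cv2.resize(B,(400,312)); A=cv2.resize(A[:,:],(400,250)); cv2.imwrite("pics/ab.png",np.vstack([A,B]))
for n,pp in(("w",p),("s",q)):
  for r in imaging.pinpoint("amber_handle",pp)[:1]: print(n,r["confidence"],r["point"],[proj(pp,hp(t)).round(0).tolist() for t in(.06,.4,.7)])
K=p["intrinsics"];z=p["z_map"]; vv,uu=np.mgrid[0:400,0:640]
W=(np.stack([(uu-K[0,2])/K[0,0]*z,(vv-K[1,2])/K[1,1]*z,z],-1)-p["t"])@p["R"]; L=(W-H)@S
for x in(.02,.03,.04,.05,.06):
    k=L[(abs(L[...,0]-x)<.004)&(abs(L[...,1])<.07)&(L[...,2]>-.005)&(z>0)]
    if len(k): print(x,len(k),k.mean(0).round(4),np.percentile(k[:,2],95).round(4))
E
```

```text
w 0.64 [314.1, 251.5] [[304.0, 233.0], [310.0, 244.0], [325.0, 254.0]]
s 0.92 [393.8, 166.2] [[397.0, 172.0], [397.0, 167.0], [394.0, 164.0]]
0.02 9835 [0.0228 0.0281 0.1267] 0.1417
0.03 14853 [0.0302 0.0186 0.1198] 0.127
0.04 8453 [0.0373 0.0347 0.1152] 0.1264
0.05 376 [0.0501 0.0458 0.0361] 0.0378
0.06 396 [0.0601 0.0456 0.0361] 0.0379
```

View pics/ab.png

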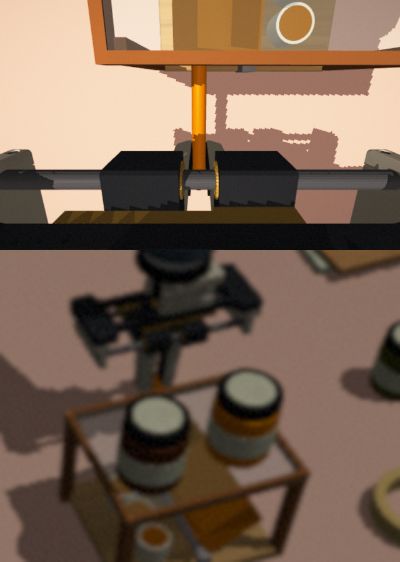

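The wrist view shows the rod held between the pads (top panel, about (200,150)) and the hood raised. The depth puts the rod at q≈0.61, so it has slipped about 4 mm in the pads, which still leaves margin. I'll grip a bit harder and carry on.

>>> {"method": "servo_tool", "body": {
  "rows": [
    [[0,0,0.55,-0.6,0,0,0],[0,0,0.64,-0.5,0,0,0],[0,0,0.71,-0.42,0,0,0],[0,0,0.76,-0.3,0,0,0],[0,0,0.8,-0.1,0,0,0]]
  ],
  "grip_force": 30
}}

```text
time: 4.75
position: [0.4621, 0.2216, 0.0883]
tool_rot: [[0.972, 0.236, 0.001], [0.236, -0.972, 0.009], [0.003, -0.008, -1.0]]
wrist_force: [-14.7, 12.8, 37.2]
grip_width: 0.0109
grasp_force: 30.0
```

>>> {"method": "servo_tool", "body": {
  "rows": [
    [[0,0,0.82,0,0,0,0],[0,0,0.82,0.1,0,0,0],[0,0,0.81,0.2,0,0,0],[0,0,0.77,0.3,0,0,0],[0,0,0,0,0,0,0]]
  ]
}}

```text
time: 5.17
position: [0.4712, 0.1836, 0.0807]
tool_rot: [[0.972, 0.237, 0.003], [0.237, -0.972, -0.002], [0.002, 0.002, -1.0]]
wrist_force: [-4.9, -8.4, 19.2]
grip_width: 0.0111
grasp_force: 30.0
```

```bash
cat >> a.py <<'E'
p=imaging.snapshot("wrist")
K=p["intrinsics"];z=p["z_map"]; vv,uu=np.mgrid[0:400,0:640]
W=(np.stack([(uu-K[0,2])/K[0,0]*z,(vv-K[1,2])/K[1,1]*z,z],-1)-p["t"])@p["R"]; L=(W-H)@S
im=p["img"].astype(int); am=(im[...,0]-im[...,2]>70)
for x in(.045,.055,.065):
    k=L[(abs(L[...,0]-x)<.004)&(abs(L[...,1])<.07)&(L[...,2]>-.02)&(L[...,2]<.075)&(z>0)&am]
    if len(k)>20:
        y,zt=k[:,1].mean(),np.percentile(k[:,2],95)-.006; print(x,len(k),"rod y,z",y.round(4),zt.round(4),"q",np.arctan2(zt,y).round(3))
E
python3 a.py
```

```text
5.1667 grip 0.0111 30.00628352165222 F [-4.9 -8.4 19.2] stand [ 0.0007 -0.0257  0.0507] r 0.0568 q 2.039
0.045 391 rod y,z -0.0248 0.0505 q 2.027
0.055 403 rod y,z -0.0248 0.0507 q 2.026
0.065 421 rod y,z -0.0246 0.0506 q 2.023
```

Rod at q≈2.03 and well held. I'll lower the grip to reduce the internal forces and close.

>>> {"method": "servo_tool", "body": {
  "rows": [
    [[0,0,0.72,0.4,0,0,0],[0,0,0.65,0.5,0,0,0],[0,0,0.57,0.6,0,0,0],[0,0,0.47,0.68,0,0,0],[0,0,0,0,0,0,0]]
  ],
  "grip_force": 20
}}

```text
time: 5.63
position: [0.4767, 0.1614, 0.0563]
tool_rot: [[0.972, 0.236, 0.001], [0.236, -0.972, 0.0], [0.001, 0.0, -1.0]]
wrist_force: [1.1, -1.8, 1.4]
grip_width: 0.0113
grasp_force: 20.0
```

>>> {"method": "servo_tool", "body": {
  "rows": [
    [[0,0,0.36,0.74,0,0,0],[0,0,0.25,0.79,0,0,0],[0,0,0.13,0.82,0,0,0],[0,0,0,0.8,0,0,0],[0,0,0,0,0,0,0]]
  ]
}}

```text
time: 6.05
position: [0.4786, 0.1541, 0.0239]
tool_rot: [[0.972, 0.237, 0.001], [0.237, -0.972, -0.001], [0.001, 0.001, -1.0]]
wrist_force: [1.2, -5.7, 0.3]
grip_width: 0.0114
grasp_force: 20.0
```

```bash
python3 a.py
```

```text
6.05 grip 0.0114 19.991819858551025 F [ 1.2 -5.7  0.3] stand [ 0.0008 -0.056  -0.0061] r 0.0564 q -3.034
0.045 428 rod y,z -0.0549 0.0014 q 3.116
0.055 458 rod y,z -0.0551 0.0014 q 3.115
0.065 479 rod y,z -0.0551 0.0014 q 3.115
```

Closed (q≈3.12). Letting go and backing straight up.

>>> {"method": "servo_tool", "body": {
  "rows": [
    [[60,0,0,0,0,0,0],[60,0,0,0,0,0,0],[60,0,0,0,0,0,0],[60,0,0,0,0,0,0],[60,0,0,0,0,0,0]]
  ]
}}

```text
time: 6.52
position: [0.4776, 0.1551, 0.0239]
tool_rot: [[0.972, 0.237, -0.001], [0.237, -0.972, 0.0], [-0.001, -0.0, -1.0]]
wrist_force: [0.3, -0.1, -0.9]
grip_width: 0.0399
grasp_force: 0.0
```

>>> {"method": "servo_tool", "body": {
  "rows": [
    [[60,0,0,-2,0,0,0],[60,0,0,-4,0,0,0],[60,0,0,-4,0,0,0],[60,0,0,-4,0,0,0],[60,0,0,-4,0,0,0]]
  ]
}}

```text
time: 6.93
position: [0.4772, 0.155, 0.2058]
tool_rot: [[0.972, 0.237, -0.001], [0.237, -0.972, 0.0], [-0.001, -0.0, -1.0]]
wrist_force: [1.0, 0.6, -0.5]
grip_width: 0.0554
grasp_force: 0.0
```

>>> {"method": "servo_tool", "body": {
  "rows": [
    [[60,0,0,-3,0,0,0],[60,0,0,0,0,0,0],[60,0,0,0,0,0,0],[60,0,0,0,0,0,0],[60,0,0,0,0,0,0]]
  ]
}}

```text
time: 7.35
position: [0.4768, 0.1548, 0.2323]
tool_rot: [[0.972, 0.237, -0.003], [0.237, -0.972, -0.0], [-0.003, -0.001, -1.0]]
wrist_force: [-0.2, 0.5, -0.2]
grip_width: 0.0557
grasp_force: 0.0
```

```bash
python3 a.py; python3 - <<'E'
from h import *
p=imaging.snapshot("wrist"); save(p,"w9.png")
E
```

```text
7.35 grip 0.0557 0.0 F [-0.2  0.5 -0.2] stand [-0.0007 -0.055   0.2023] r 0.2097 q 1.836
0.045 74 rod y,z -0.0549 0.0016 q 3.113
0.055 80 rod y,z -0.0549 0.0016 q 3.112
0.065 80 rod y,z -0.055 0.0018 q 3.108
```

View pics/w9.png

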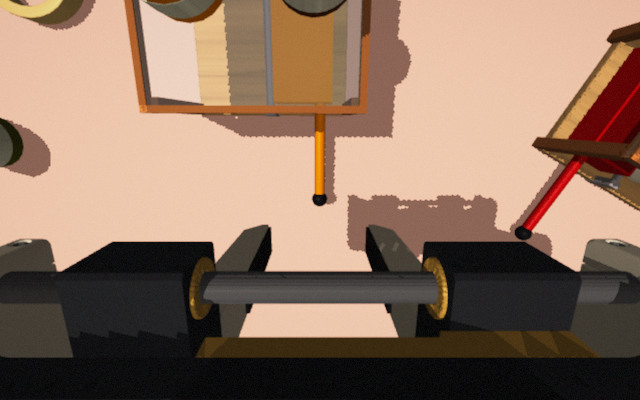

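The picture shows the amber hood closed over the pots on the right half, with its rod at (320,115)–(319,199). The gripper is clear and the red hood (handle end at (523,232)) is untouched.

```bash
python3 -c "
from station import bot
print(bot.job_done())"
```

```text
the job is handed in; nothing more can be done
None
```

The amber hood is turned over and closed on its pots (about 3.11 rad by depth measurement, 2.95 needed), the gripper has let go and backed clear, the red hood was left alone, and the job was handed in at about 7.5 s; no verdict came back.

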